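# Serve the fish ball: guard out, dish turned and held for the guest

### The job

Slide the green guard panel straight up out of the slotted stand at the front of the wooden carrier, lower it on edge into the grey wash-up tub and let go of it there. Then pick up the black dished plate by its overhead handle, keep it level with the fish ball resting in its middle, and bring it over the middle of the pink tray, turned a quarter turn from the way it stood in the carrier so that its red lip points to the side away from the carrier. Finish while still holding the plate there in the air, still and level, a hand's breadth or so above the tray, and do not push the bowls, cup, bottle or jar about.

Things in the scene. Friction and masses are not known exactly. Their poses are not given: they have to be found in the camera images.
- carrier: Fixed wooden carrier, base (mm) 260 (x) by 200 (y), 10 thick, low rim (top at 28) at back and sides. Origin: middle of its underside. At its front (x = -95) two posts, 70 high, inner gap 124, hold the guard in vertical grooves 11 wide, open at the top. The plate stands on the base at about x = +30, y = 0.
- guard_center (a point): Centre of the loose green guard panel, in mm 8 thick (its x), 140 wide (its y), 120 high (its z), about 120 g. It starts upright in the carrier's grooves, lower edge 10 and upper edge 130 above the table; the upper edge can be pinched from above.
- tub: Grey open-topped wash-up tub, fixed, in mm: 110 (x) by 190 (y) by 70 high, walls and floor 5 thick, so 100 by 180 inside. Origin at the middle of its underside. It stands on one side of the carrier, the tray on the other; which side varies. The guard, 140 wide, fits with its width along the tub's y; let go, it leans against a wall.
- tray: Pink guest's tray, fixed, in mm 240 (x) by 220 (y), floor 6 thick, rim 15 high. Origin at the middle of its underside.
- dish_grip (a point): Centre of the dark wood grip bar of the black plate's rigid overhead handle, plate axes, z up. Bar (mm) 14 thick (x), 56 long (y), 16 high, right above the plate's middle, 110 above its underside; about 300 g. Plate: diameter 142, rim 32 high, a shallow cone sloping to its middle. Legs rise from the rim at y = -68 and +68. Free space below the bar down to the ball (top at 51).
- dish_lip (a point): Tip of the plate's red lip, which points along the plate's -x: 93 mm from its middle, 27 mm above its underside. At the start it points to the guard.
- dish_nest (a point): Point on the plate's axis, 31 mm above its underside, where the ball's centre is when the ball lies in the middle.
- ball_center (a point): Centre of the white fish ball, diameter 40 mm, 35 g, loose, free to roll in the plate; it starts in the middle.
- red_bowl: Bystander: red plastic soup bowl, rim diameter 120 mm, 65 mm high. Origin at the middle of its underside.
- yellow_bowl: Bystander: small yellow bowl, rim diameter 96 mm, 40 mm high. Origin at the middle of its underside.
- tea_cup: Bystander: blue ceramic tea cup, rim diameter 72 mm, 70 mm high. Origin at the middle of its underside.
- soy_bottle: Bystander: amber soy sauce bottle, diameter 54 mm, 140 mm high. Origin at the middle of its underside.
- mustard_jar: Bystander: white mustard jar with a yellow cap, diameter 60 mm, 70 mm high. Origin at the middle of its underside.
Things that resemble listed ones, but are neither listed nor needed, are in the scene too. Of the things that look like the part that bears guard_center, the smaller one is meant.

How it is judged:
By the outcome, as a careful person would: the job done as asked, in the order asked, and still so for the second after the job is handed in, while the arm keeps its last pose, push and grip.
It also fails if it takes over 56 s, if anything falls off the work surface, if the arm or the gripper's body presses on something with over 40 N, if the wrist force passes 120 N, or if a joint passes its speed limit or range.

### The arm

A 6-joint arm with a two-finger parallel gripper is mounted at the origin on the work surface. World frame = base frame: x ahead of the robot, y to its left, z up, the work surface at z = 0. Lengths are in m, angles in rad, forces in N, time in s.
With the tool pointing down it reaches from about 0.35 to 0.875 m from the base axis. Payload 4.2 kg.
Tool frame: the origin (TCP) lies midway between the tips of the shut fingers; the grasp point (between the pads) lies 19 mm behind it; x points along the fingers, y is the direction in which the jaws open and shut, and the axes are right-handed (so a half turn about x gives the same grasp; the last joint's range is limited). The gripper opens to 85 mm and grips with 20 to 120 N. Pads are 22 mm wide; open, the fingers measure 114 mm over their backs; the gripper's body (76 mm by 85 mm) begins 54 mm behind the grasp point. The pads swing forward as they close: fully open they stand 13 mm farther back than shut.
Start: joints at [-0.872, 0.385, 0.008, 0, -1.194, -0.259], TCP at [0.266, -0.565, 0.231] pointing down, gripper open.
Joint ranges: [-3.14, 3.14], [-1.21, 2.06], [-1.07, 1.41], [-3.16, 2.05], [-2.99, -0.16], [-3.1, 3.1]. Speed limits (rad/s): [2.79, 2.79, 3.14, 3.14, 3.14, 3.14].

### API

Orientations are given as a rotation vector (axis times angle).
In Python, from workcell import monitor, snapshot, env, nets gives the robot as it stands.
- The arm moves only by the shell command python3 -m crank 'ROWS' [OPENING] [FORCE]. ROWS is JSON, a list of rows, each an object with "travel": the shift along the world's x, y, z in cm, a list of three; "turn": the turn about the world's z in rad. A call has 1 to 10 rows; each row is the pose to reach, as a shift and turn from the pose commanded when the call began; what a row does not reach only later rows make up. A row lasts 1/10 s, in which the tool goes at most 50 mm and 8.59 degrees, less where a joint would pass 70% of its speed; a pose out of reach is approached as far as the arm can. A call with a gripper value outside its range is refused whole. OPENING is the gripper's target within -1 to 1 (shut at 1, half-way at 0, fully open at -1), set as the call begins (- or left out, the last holds). The fingers move at their own pace and stop on an object; FORCE is the grip in N (left out, the last holds). Time passes only in rows, so rows that repeat a pose let the fingers close. It gives the time, the measured TCP pose, the force and the opening at its end, in the units of the state.
- monitor.sense(): the state, without advancing time (a new reading comes with each control period).
- snapshot(name): name is "scene" or "top" or "wrist"; returns a dict with "color" (420x560x3 uint8, red, green, blue), "vfov" (degrees; the focal length in pixels is half the picture's height over the tangent of half this angle, whatever the lens; pixels are square), "cx", "cy" (the principal point, pixels), "extrinsics" (4x4, takes a point from world to camera coordinates). Camera axes: x right, y down, z forward; pixel columns grow to the right and rows downward; lengths in m; the calibration is good to about 2 mm. A picture is of the moment at which its call begins. There is no depth.
- env.sign_off(): hands the job in, once; it reports no verdict.
Trained networks look in a picture, given as the dict that the camera call returned (one of the last four; its "shot" number tells which), for a name from the list of things; names that differ only in an ending like _2 or _b are one class to them, and where a whole thing is asked for, a point or a joint stands for the part that bears it (a point fixed in the world has none). Each returns a list of dicts, best first, with "p" (0 to 1); they miss things now and then, are a little off and sometimes report something else, mostly with a low value. They report only what shows in the picture. A call takes as long as a camera call. They do not tell look-alikes from the thing itself.
- nets.find_in(picture, thing): "box" ([left, top, width, height] as shares, 0 to 1, of the picture: columns of its width, rows of its height, round what is visible of it).
- nets.cut_out(picture, thing): "pixels" (420x560 bool, what is visible of it) and "box" ([left, top, width, height] as shares, 0 to 1, of the picture: columns of its width, rows of its height, round what is visible of it).
The state is a dict: "time": time; "joints": joint angles; "joint_velocities": joint speeds; "joint_torque": joint torques, N m; "eef_pos": TCP position; "orientation": TCP orientation; "contact_force": force on the tool from outside, world axes, zero at the start; "ft_torque": the same for the moment, N m; "opening": finger opening in m.
Only numpy, scipy, OpenCV 4.12 (cv2) and the standard library are available. Lean on these libraries where they do the work, as an engineer would, in place of code of your own. Each camera call takes 0.05 s, during which the arm holds its last target.

## Working session

There is one attempt and no reset: what is moved stays moved. The work goes in short steps, Python scripts to look and compute and a shell command to move; the robot and the scene stay as the last step left them, time stands still between calls to the robot, and variables do not carry over. Pictures are saved under pics/ and viewed, and the job is handed in when it is done.

```bash
ls; mkdir -p pics
python3 - <<'E'
from workcell import monitor, snapshot, env, nets
import cv2
print(monitor.sense())
for n in ("scene","top","wrist"):
    s=snapshot(n)
    cv2.imwrite(f"pics/{n}0.png",s["color"][:,:,::-1])
    print(n,s["vfov"],s["cx"],s["cy"],s["extrinsics"].tolist() if hasattr(s["extrinsics"],"tolist") else s["extrinsics"])
E
```

```text
pics
{'time': 0.0, 'joints': array([-8.72439334e-01,  3.85585027e-01,  6.58296657e-03, -5.00990645e-04,
       -1.19398863e+00, -2.58616914e-01]), 'joint_velocities': array([ 0.00074527,  0.00046815, -0.00155394, -0.00090231, -0.00074727,
       -0.00090181]), 'joint_torque': array([ 2.12566224e-04, -3.92293167e+01,  1.88403136e+01,  4.18613970e+00,
       -4.57830029e-03, -1.48335198e-05]), 'eef_pos': array([ 0.26583415, -0.56498612,  0.23018733]), 'orientation': array([-0.34304072,  1.54376711,  0.34646007]), 'contact_force': array([-0.57796935, -0.56789394, -0.09124103]), 'ft_torque': array([0.02489385, 0.04131901, 0.00828873]), 'opening': 0.0852470232818358}
scene 57.86017028859473 277.2310532243272 204.16438709459496 [[-0.38933972460472005, 0.920810628944415, -0.022855294084996324, 0.20015066091921793], [0.5162488036192108, 0.19759776043192245, -0.8333320453660847, -0.16165096777370447], [-0.7628248498878719, -0.33624828727486405, -0.5523000431814813, 1.4180427198625536], [0.0, 0.0, 0.0, 1.0]]
top 51.31932000132133 288.6299718710634 201.6686969593998 [[0.03063123210379901, -0.9995275343725333, 0.002536858484023427, -0.012855350071594274], [-0.9880188749394339, -0.03066243867111377, -0.15125646306242782, 0.5074388678615399], [0.15126278585038228, 0.0021267077619994946, -0.9884912982575399, 1.308245357091765], [0.0, 0.0, 0.0, 1.0]]
wrist 60.9867189200467 276.29253441865205 213.11362839500904 [[-0.4258598477965534, 0.9047860240847584, 0.002375006440065337, 0.6244162905972378], [0.8743635371933853, 0.4108629304211126, 0.25822481916432133, -0.03335662308064362], [0.23266240534595792, 0.1120442012184031, -0.9660819334362705, 0.3782074668655172], [0.0, 0.0, 0.0, 1.0]]
```

View pics/scene0.png

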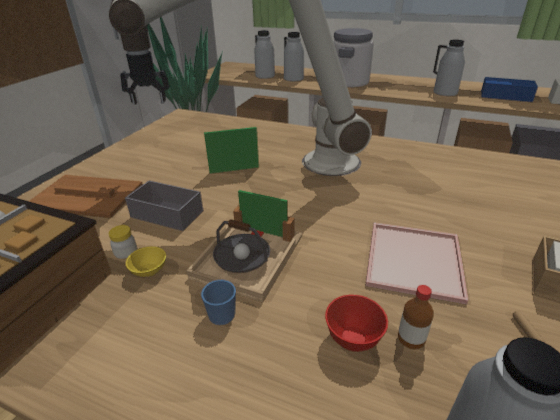

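View pics/top0.png

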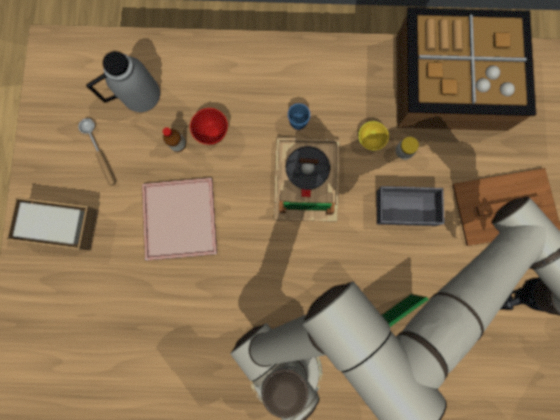

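View pics/wrist0.png

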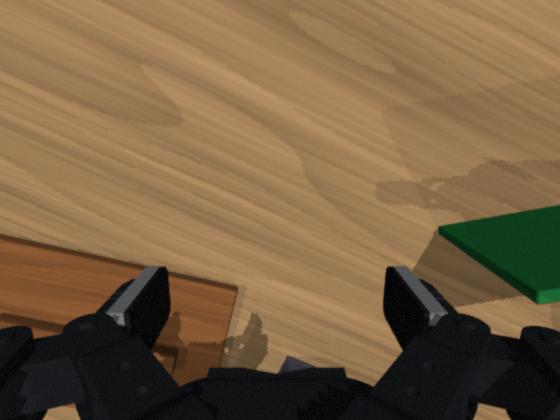

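The scene view shows the smaller green guard at about (262,213) in the carrier, the larger look-alike at (232,150), the tub at (165,205) and the tray at (415,262). In the top view the carrier is at (308,180), the tub at (410,206), the tray at (180,218) and the look-alike panel at (405,310).

```bash
cat > h.py <<'E'
from workcell import monitor, snapshot, env, nets
import numpy as np, cv2
def cam(s):
    f=210/np.tan(np.radians(s["vfov"])/2); E=np.array(s["extrinsics"]); return f,s["cx"],s["cy"],E
def proj(s,P):
    f,cx,cy,E=cam(s); P=np.atleast_2d(P); c=P@E[:3,:3].T+E[:3,3]
    return np.c_[f*c[:,0]/c[:,2]+cx, f*c[:,1]/c[:,2]+cy]
def ray(s,u,v):
    f,cx,cy,E=cam(s); d=E[:3,:3].T@np.array([(u-cx)/f,(v-cy)/f,1]); o=-E[:3,:3].T@E[:3,3]; return o,d
def atz(s,u,v,z):
    o,d=ray(s,u,v); return o+d*(z-o[2])/d[2]
def tri(obs):
    A=np.zeros((3,3));b=np.zeros(3)
    for s,u,v in obs:
        o,d=ray(s,u,v); d=d/np.linalg.norm(d); M=np.eye(3)-np.outer(d,d); A+=M;b+=M@o
    return np.linalg.solve(A,b)
E
python3 - <<'E'
from h import *
S={n:snapshot(n) for n in("scene","top")}
np.save("s0.npy",S,allow_pickle=True)
for t in ["carrier","guard_center","tub","tray","dish_grip","ball_center","red_bowl","yellow_bowl","tea_cup","soy_bottle","mustard_jar"]:
    for n,s in S.items():
        for r in nets.cut_out(s,t)[:3]:
            m=r["pixels"]; ys,xs=np.nonzero(m)
            c=cv2.minAreaRect(np.c_[xs,ys].astype(np.float32))
            print(t,n,round(r["p"],2),len(xs),"cen",xs.mean().round(1),ys.mean().round(1),"bbox",xs.min(),ys.min(),xs.max(),ys.max(), "rect",np.round(cv2.boxPoints(c)).astype(int).tolist(), "z0:",atz(s,xs.mean(),ys.mean(),0.03)[:2].round(3))
s=S["top"]["color"][125:230,260:460,::-1]; cv2.imwrite("pics/topz.png",cv2.resize(s,None,fx=4,fy=4,interpolation=cv2.INTER_CUBIC))
s=S["scene"]["color"][170:305,120:320,::-1]; cv2.imwrite("pics/scz.png",cv2.resize(s,None,fx=4,fy=4,interpolation=cv2.INTER_CUBIC))
E
```

```text
carrier scene 0.61 3327 cen 248.7 261.8 bbox 187 206 301 300 rect [[184, 275], [240, 185], [308, 227], [252, 317]] z0: [ 0.64  -0.021]
carrier top 0.75 681 cen 373.6 134.9 bbox 359 121 388 149 rect [[359, 121], [388, 121], [388, 149], [359, 149]] z0: [ 0.732 -0.26 ]
carrier top 0.73 3230 cen 306.0 181.4 bbox 274 137 339 220 rect [[273, 219], [275, 137], [339, 138], [337, 221]] z0: [ 0.574 -0.049]
guard_center scene 0.88 1645 cen 263.3 212.0 bbox 238 191 287 236 rect [[231, 225], [239, 189], [291, 201], [283, 237]] z0: [ 0.435 -0.076]
guard_center scene 0.7 2115 cen 231.9 149.6 bbox 204 127 258 173 rect [[203, 132], [256, 126], [260, 168], [208, 173]] z0: [ 0.097 -0.363]
guard_center top 0.87 592 cen 402.7 308.1 bbox 382 294 426 324 rect [[381, 315], [418, 287], [427, 299], [390, 327]] z0: [ 0.198 -0.348]
guard_center top 0.83 410 cen 305.7 205.6 bbox 283 201 331 210 rect [[283, 201], [331, 201], [331, 210], [283, 210]] z0: [ 0.498 -0.05 ]
tub scene 0.56 2763 cen 164.9 204.9 bbox 125 181 203 230 rect [[120, 216], [130, 175], [207, 193], [198, 234]] z0: [ 0.507 -0.368]
tub top 0.6 2525
[... 1837 characters left out ...]
9]] z0: [ 0.786 -0.02 ]
soy_bottle scene 0.9 1546 cen 416.3 319.6 bbox 398 286 433 348 rect [[394, 343], [410, 282], [440, 290], [424, 351]] z0: [0.67  0.371]
soy_bottle top 0.74 393 cen 173.3 139.2 bbox 163 128 185 151 rect [[157, 133], [171, 122], [188, 144], [175, 155]] z0: [0.698 0.374]
soy_bottle top 0.15 374 cen 306.4 205.7 bbox 283 201 330 210 rect [[283, 209], [283, 200], [330, 202], [330, 211]] z0: [ 0.498 -0.053]
mustard_jar scene 0.64 693 cen 122.3 241.4 bbox 110 225 136 258 rect [[106, 230], [129, 222], [139, 253], [116, 261]] z0: [ 0.691 -0.366]
mustard_jar top 0.61 378 cen 406.8 147.5 bbox 396 137 418 158 rect [[392, 149], [409, 133], [422, 146], [405, 162]] z0: [ 0.694 -0.365]
```

View pics/topz.png

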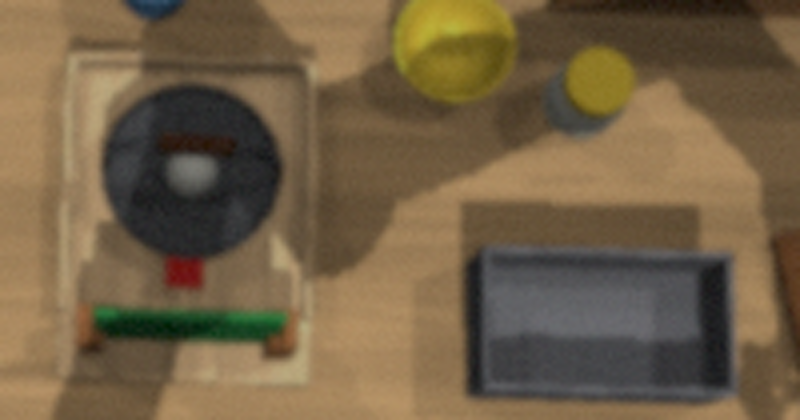

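View pics/scz.png

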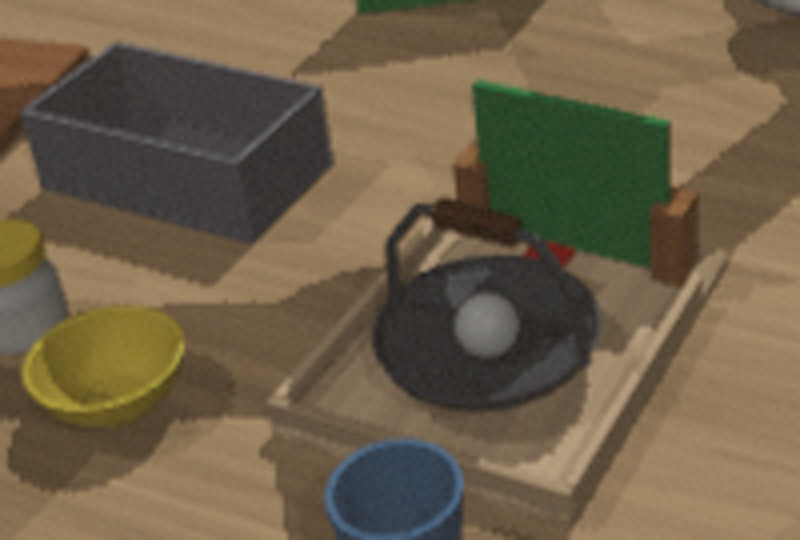

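```bash
cat > fit.py <<'E'
from h import *
from scipy.optimize import least_squares
S=np.load("s0.npy",allow_pickle=True).item()
T=lambda x,y:("top",260+(x+.5)/4-.5,125+(y+.5)/4-.5)
C=lambda x,y:("scene",120+(x+.5)/4-.5,170+(y+.5)/4-.5)
def fit(name,obs,x0,free=3):
    def res(p):
        c,s=np.cos(p[2]),np.sin(p[2]); r=[]
        for (n,u,v),P in obs:
            P=np.array(P)/1000; W=[p[0]+c*P[0]-s*P[1],p[1]+s*P[0]+c*P[1],P[2]]
            r+=list(proj(S[n],W)[0]-[u,v])
        return np.array(r)
    r=least_squares(res,x0,loss="soft_l1"); print(name,r.x.round(4)); print(res(r.x).reshape(-1,2).round(1).tolist())
    return r.x
if __name__=="__main__":
    print("campos",[(-np.array(s["extrinsics"])[:3,:3].T@np.array(s["extrinsics"])[:3,3]).round(3) for s in S.values()])
    fit("carrier",[(T(70,52),(130,100,28)),(T(317,59),(130,-100,28)),(T(60,380),(-130,100,10)),(T(305,385),(-130,-100,10)),
      (C(270,403),(130,-100,28)),(C(575,492),(130,100,28))],[.58,-.05,0])
    fit("guard",[(T(95,308),(4,70,120+10)),(T(286,313),(4,-70,130)),(C(475,85),(4,-70,130)),(C(669,124),(4,70,130))],[.48,-.05,0])
    fit("tub",[(T(477,247),(55,95,70)),(T(734,254),(55,-95,70)),(T(473,394),(-55,95,70)),(T(733,398),(-55,-95,70)),
      (C(25,112),(55,-95,70)),(C(240,162),(55,95,70)),(C(325,90),(-55,95,70)),(C(118,45),(-55,-95,70)),(C(250,240),(55,95,0))],[.5,-.37,0])
    # tray corners via mask
    fit("grip",[(T(162,143),(0,28,118)),(T(236,145),(0,-28,118)),(C(436,210),(0,-28,110)),(C(522,233),(0,28,110))],[.6,-.05,0])
E
python3 fit.py
python3 - <<'E'
from h import *
S=np.load("s0.npy",allow_pickle=True).item()
s=S["top"]["color"][165:270,130:230,::-1]; cv2.imwrite("pics/trayt.png",cv2.resize(s,None,fx=4,fy=4,interpolation=cv2.INTER_CUBIC))
s=S["scene"]["color"][210:320,355:480,::-1]; cv2.imwrite("pics/trays.png",cv2.resize(s,None,fx=4,fy=4,interpolation=cv2.INTER_CUBIC))
E
```

```text
campos [array([1.243, 0.324, 0.653]), array([ 0.304, -0.   ,  1.37 ])]
carrier [ 0.5851 -0.0497  0.0072]
[[-1.8, -0.2], [-0.6, -0.5], [-1.4, -0.2], [1.3, 0.0], [-0.5, -1.2], [-0.4, -0.8]]
guard [ 0.4902 -0.049   0.0011]
[[-1.1, -0.3], [-0.1, -0.1], [-0.6, -1.1], [-0.1, -0.7]]
tub [ 0.5047 -0.3651 -0.0015]
[[0.5, -0.6], [-1.0, -0.3], [1.4, -1.1], [0.0, -0.1], [-0.7, -1.0], [-0.1, -0.3], [0.4, -1.8], [0.5, -1.8], [1.5, 0.5]]
grip [ 0.6152 -0.054   0.0249]
[[-0.5, 1.6], [0.0, 1.2], [-0.2, 2.1], [-0.6, 1.2]]
```

Run:
```python
import cv2,numpy as np
a=cv2.imread("pics/trayt.png");b=cv2.imread("pics/trays.png")
o=np.zeros((450,800,3),np.uint8)
a=cv2.resize(a,(300,315)); o[:315,:300]=a; o[:440,300:800]=b
cv2.imwrite("pics/tray2.png",o)
```

```text
(no output)
```

View pics/tray2.png

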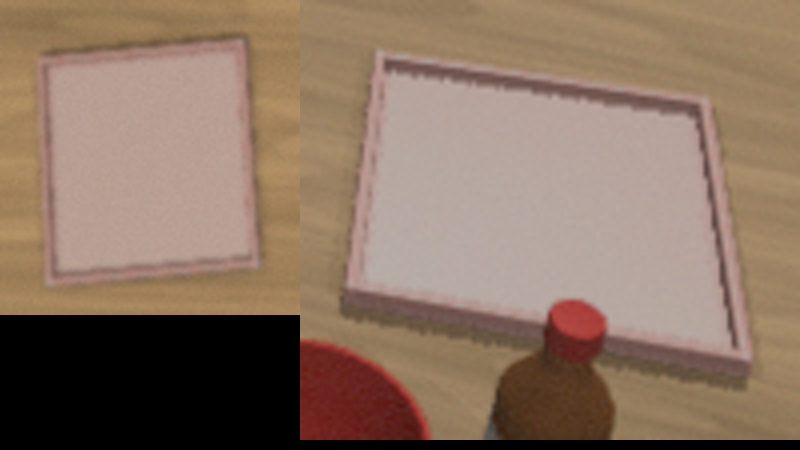

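```bash
cat > fit2.py <<'E'
from fit import *
t=lambda x,y:("top",130+x/3-.3,165+y/3-.3)
c=lambda x,y:("scene",355+(x-300)/4-.4,210+y/4-.4)
fit("tray",[(t(38,57),(120,110,15)),(t(246,39),(120,-110,15)),(t(47,285),(-120,110,15)),(t(260,267),(-120,-110,15)),
 (c(377,52),(-120,-110,15)),(c(710,98),(-120,110,15)),(c(346,290),(120,-110,15)),(c(750,357),(120,110,15))],[.45,.34,0])
fit("grip",[(T(162,143),(0,28,128)),(T(236,145),(0,-28,128)),(C(436,212),(0,-28,120)),(C(522,233),(0,28,120))],[.6,-.05,0])
# ball centre & lip
print("ball",tri([(S["top"],)+T(191,172)[1:],(S["scene"],)+C(487,325)[1:]]))
print("lip top",atz(S["top"],*T(184,288)[1:],.037))
E
python3 fit2.py
```

```text
tray [0.4502 0.3452 0.1167]
[[-0.9, -0.8], [-0.5, -0.6], [-1.1, -0.3], [-0.6, -0.5], [-0.9, -1.7], [-0.3, -1.2], [-1.3, -2.2], [0.4, -0.2]]
grip [ 0.6178 -0.0517  0.0091]
[[-1.2, -0.3], [-0.5, -0.4], [-0.2, -1.0], [-0.6, -1.3]]
ball [ 0.61720545 -0.0523687   0.03660585]
lip top [ 0.52523261 -0.04922124  0.037     ]
```

Run:
```python
from h import *
from scipy.spatial.transform import Rotation as R
m=monitor.sense(); A=R.from_rotvec(m["orientation"]).as_matrix(); print(A.round(3))
a=np.arctan2(A[1,1],A[0,1]); print("jaw yaw",a)
S=np.load("s0.npy",allow_pickle=True).item()
for n,p in(("top",(405,297)),("scene",(232,130))): print(n,atz(S[n],*p,0.15))
print("decoy top corners tri", tri([(S["top"],426,297),(S["scene"],206,132)]), atz(S["scene"],210,173,0),atz(S["scene"],259,167,0))
```

```text
[[ 0.    -0.426  0.905]
 [-0.     0.905  0.426]
 [-1.    -0.     0.   ]]
jaw yaw 2.010583043880434
top [ 0.2368756  -0.32352399  0.15      ]
scene [ 0.18054409 -0.30539381  0.15      ]
decoy top corners tri [ 0.23756061 -0.37641811  0.15567316] [ 0.24117426 -0.3768917   0.        ] [ 0.13824081 -0.23136555  0.        ]
```

```bash
python3 -m crank '[{"travel":[3,0,3],"turn":0.11},{"travel":[6,0,5],"turn":0.22},{"travel":[9,3,7],"turn":0.33},{"travel":[12,6,7],"turn":0.44},{"travel":[15,9,7],"turn":0.55},{"travel":[17,13,7],"turn":0.66},{"travel":[19,17,7],"turn":0.77},{"travel":[20,21,7],"turn":0.88},{"travel":[21,25,7],"turn":0.99},{"travel":[22,29,7],"turn":1.1}]' -1 60
python3 -m crank '[{"travel":[0.4,4,0],"turn":0.036},{"travel":[0.4,8,0],"turn":0.036},{"travel":[0.4,12,0],"turn":0.036},{"travel":[0.4,16,0],"turn":0.036},{"travel":[0.4,20,-1],"turn":0.036},{"travel":[0.4,22.6,-4],"turn":0.036},{"travel":[0.4,22.6,-7],"turn":0.036},{"travel":[0.4,22.6,-7],"turn":0.036},{"travel":[0.4,22.6,-7],"turn":0.036}]'
cat > shot.py <<'E'
import sys
from h import *
n,o=sys.argv[1],sys.argv[2]
s=snapshot(n); np.save(f"last_{n}.npy",s,allow_pickle=True); cv2.imwrite(f"pics/{o}.png",s["color"][:,:,::-1])
m=monitor.sense(); print(m["time"],m["eef_pos"].round(4),m["orientation"].round(4),m["contact_force"].round(2),m["opening"])
E
python3 shot.py wrist w1; python3 shot.py top t1
```

```text
time: 2.35
eef_pos: [0.4864, -0.2738, 0.3014]
orientation: [-1.19, 1.221, 1.19]
contact_force: [0.8, 0.6, 0.0]
opening: 0.0854
time: 3.25
eef_pos: [0.4905, -0.0498, 0.232]
orientation: [-1.214, 1.207, 1.213]
contact_force: [-0.1, -0.2, 0.1]
opening: 0.0851
3.3 [ 0.4911 -0.0499  0.2328] [-1.2143  1.2054  1.2108] [-0.27  0.71 -0.04] 0.08512899411773447
3.35 [ 0.4913 -0.0499  0.2331] [-1.2141  1.2047  1.21  ] [0.85 0.41 0.55] 0.08562035234933006
```

View pics/w1.png

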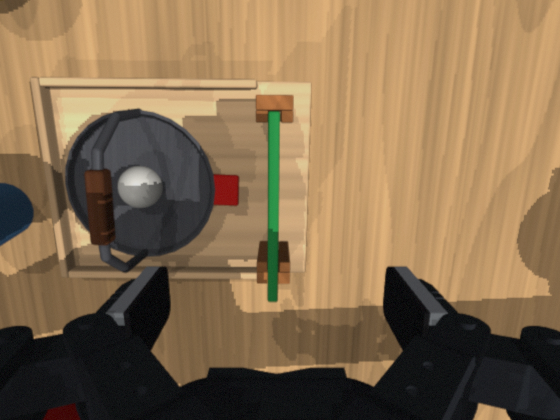

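The wrist view shows the guard's top edge from (274,111) to (273,300), between the fingers. The ball is at (140,187), in the middle of the plate, and the grip runs from (99,170) to (99,244).

Run:
```python
from h import *
s=np.load("last_wrist.npy",allow_pickle=True).item()
c=s["color"].astype(int); g=(c[...,1]>c[...,0]+35)&(c[...,1]>c[...,2]+35)
for r in (115,150,200,250,295):
    x=np.nonzero(g[r])[0]; print(r,x.min(),x.max(),atz(s,x.min(),r,.13).round(4),atz(s,x.max()+1,r,.13).round(4))
y=np.nonzero(g[:,273])[0];print(y.min(),y.max(),atz(s,273,y.min(),.13),atz(s,273,y.max()+1,.13))
print("grip",atz(s,99,170,.128),atz(s,99,243,.128),"xs",atz(s,88,207,.128),atz(s,111,207,.128))
print("ball",atz(s,140,187,.041), "dish", atz(s,66,185,.04),atz(s,215,185,.04))
o=-np.array(s["extrinsics"])[:3,:3].T@np.array(s["extrinsics"])[:3,3];print(o)
```

```text
115 268 279 [ 0.4964 -0.1173  0.13  ] [ 0.4885 -0.1173  0.13  ]
150 268 278 [ 0.4964 -0.0945  0.13  ] [ 0.489  -0.0945  0.13  ]
200 268 278 [ 0.4964 -0.0598  0.13  ] [ 0.4887 -0.0598  0.13  ]
250 268 277 [ 0.4964 -0.0224  0.13  ] [ 0.4892 -0.0225  0.13  ]
295 268 276 [0.4965 0.0138 0.13  ] [0.4897 0.0137 0.13  ]
111 300 [ 0.49311618 -0.11985793  0.13      ] [0.49265982 0.01875876 0.13      ]
grip [ 0.61345334 -0.07993936  0.128     ] [ 0.62000954 -0.02640107  0.128     ] xs [ 0.62451103 -0.05348735  0.128     ] [ 0.60815203 -0.0535795   0.128     ]
ball [ 0.6198281  -0.05142521  0.041     ] dish [ 0.69032807 -0.05276621  0.04      ] [ 0.54878834 -0.05356497  0.04      ]
[ 0.49096325 -0.11546949  0.37422347]
```

```bash
python3 -m crank '[{"travel":[0.1,0,-2],"turn":0},{"travel":[0.15,-0.1,-5],"turn":0},{"travel":[0.15,-0.1,-8],"turn":0},{"travel":[0.15,-0.1,-10.5],"turn":0},{"travel":[0.15,-0.1,-12.5],"turn":0},{"travel":[0.15,-0.1,-13.5],"turn":0},{"travel":[0.15,-0.1,-13.5],"turn":0}]' -1
python3 -m crank '[{"travel":[0,0,0],"turn":0},{"travel":[0,0,0],"turn":0},{"travel":[0,0,0],"turn":0},{"travel":[0,0,0],"turn":0},{"travel":[0,0,0],"turn":0},{"travel":[0,0,0],"turn":0},{"travel":[0,0,0],"turn":0},{"travel":[0,0,0],"turn":0}]' 1 50
python3 shot.py scene s2
```

```text
time: 4.05
eef_pos: [0.4918, -0.0509, 0.0962]
orientation: [-1.212, 1.208, 1.213]
contact_force: [-0.9, 0.5, -0.2]
opening: 0.0855
time: 4.85
eef_pos: [0.4921, -0.0504, 0.0967]
orientation: [-1.214, 1.206, 1.212]
contact_force: [-0.5, 0.1, 3.5]
opening: 0.0072
4.9 [ 0.4921 -0.0504  0.0967] [-1.2136  1.2059  1.2123] [-0.44  0.32  3.43] 0.007403923371854974
```

View pics/s2.png

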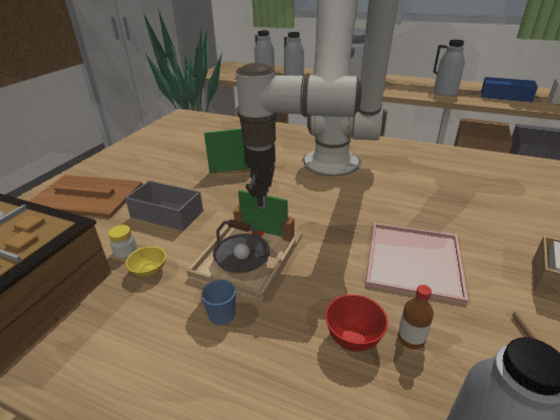

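The fingers hold the guard's upper edge at (262,195), with the opening at 7 mm. Next is the straight lift.

```bash
python3 -m crank '[{"travel":[0,0,0.5],"turn":0},{"travel":[0,0,1.5],"turn":0},{"travel":[0,0,3],"turn":0},{"travel":[0,0,5],"turn":0},{"travel":[0,0,7],"turn":0},{"travel":[0,0,9],"turn":0},{"travel":[0,0,11],"turn":0},{"travel":[0,0,13],"turn":0},{"travel":[0,0,14],"turn":0},{"travel":[0,0,14],"turn":0}]'
python3 shot.py scene s3;python3 shot.py wrist w3
```

```text
time: 5.9
eef_pos: [0.4918, -0.0505, 0.2377]
orientation: [-1.214, 1.205, 1.212]
contact_force: [0.2, 0.1, -1.1]
opening: 0.0073
5.95 [ 0.4911 -0.0504  0.2364] [-1.2123  1.2067  1.2132] [-0.36  0.02 -1.17] 0.007321000357704666
6.0 [ 0.4907 -0.0505  0.2355] [-1.2115  1.2082  1.2142] [-0.64  0.46 -0.66] 0.007190543700559012
```

View pics/s3.png

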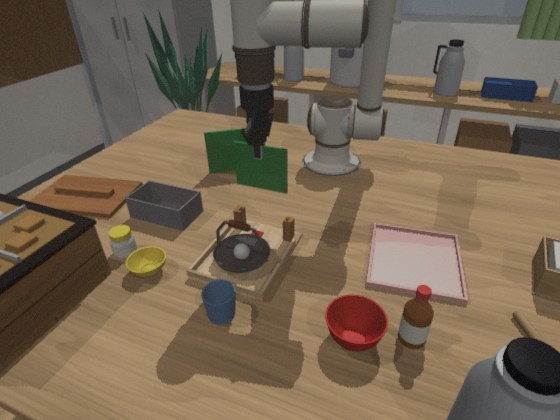

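View pics/w3.png

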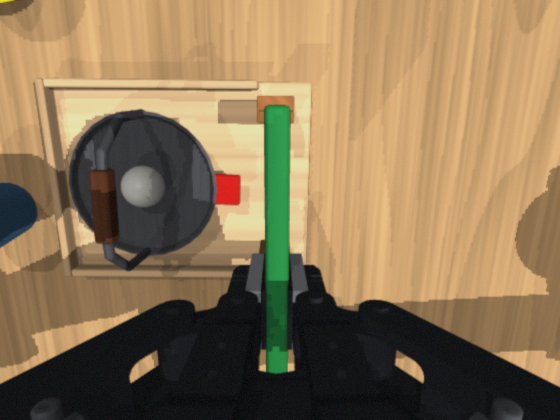

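The guard is clear of the posts and upright, from (237,143) to (287,190) in the scene view. The plate and ball have not moved.

```bash
python3 -m crank '[{"travel":[0.3,-1,0],"turn":0},{"travel":[0.6,-3,0],"turn":0},{"travel":[1,-6.5,0],"turn":0},{"travel":[1.5,-10.5,0],"turn":0},{"travel":[2,-14.5,0],"turn":0},{"travel":[2.4,-18.5,0],"turn":0},{"travel":[2.8,-22.5,0],"turn":0},{"travel":[3,-26.5,0],"turn":0},{"travel":[3.1,-29.5,0],"turn":0},{"travel":[3.1,-31.5,0],"turn":0}]'
python3 -m crank '[{"travel":[0,0,0],"turn":0},{"travel":[0,0,-1],"turn":0},{"travel":[0,0,-3],"turn":0},{"travel":[0,0,-5],"turn":0}]'
python3 shot.py scene s4;python3 shot.py wrist w4;python3 shot.py top t4
```

```text
time: 7.0
eef_pos: [0.5216, -0.3683, 0.2341]
orientation: [-1.209, 1.21, 1.214]
contact_force: [-1.0, 0.5, -1.6]
opening: 0.0071
time: 7.4
eef_pos: [0.5223, -0.3645, 0.1849]
orientation: [-1.213, 1.206, 1.214]
contact_force: [-0.2, 0.0, -1.4]
opening: 0.0074
7.45 [ 0.5203 -0.3631  0.1804] [-1.2057  1.2082  1.2208] [-0.54  1.04 -4.58] 0.007157866760598739
7.5 [ 0.5204 -0.3633  0.1819] [-1.2064  1.2089  1.2211] [-0.64 -0.27 -1.35] 0.007068772453359018
7.55 [ 0.5216 -0.3642  0.1842] [-1.2101  1.2081  1.2179] [ 0.   -0.03 -0.78] 0.007544469583275149
```

View pics/s4.png

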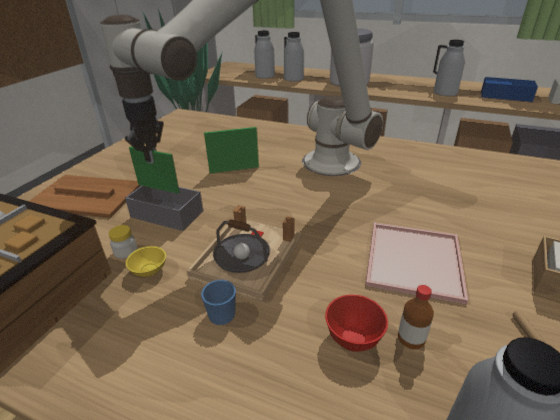

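View pics/w4.png

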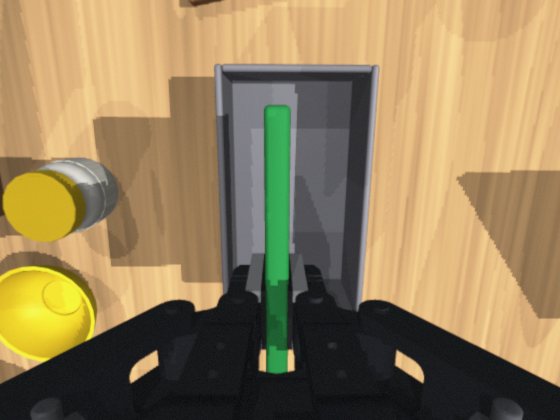

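The guard hangs inside the tub outline. In the wrist view the tub walls are at columns 218 and 375 and the guard is at 277, nearer the far wall.

```bash
python3 -m crank '[{"travel":[0,0,-2],"turn":0},{"travel":[0,0,-4],"turn":0},{"travel":[0,0,-6],"turn":0},{"travel":[0,0,-7.5],"turn":0},{"travel":[0,0,-8.5],"turn":0},{"travel":[0,0,-9],"turn":0},{"travel":[0,0,-9],"turn":0},{"travel":[0,0,-9],"turn":0}]'
python3 shot.py scene s5;python3 shot.py wrist w5
```

```text
time: 8.35
eef_pos: [0.5233, -0.3657, 0.0973]
orientation: [-1.215, 1.206, 1.212]
contact_force: [-0.4, -0.2, -1.0]
opening: 0.0075
8.4 [ 0.5233 -0.3658  0.0974] [-1.2148  1.2061  1.2113] [-0.01  0.68 -1.25] 0.0074478937898128155
8.45 [ 0.5232 -0.3658  0.0974] [-1.2145  1.2061  1.2113] [ 0.16 -0.01 -0.64] 0.00735799814953576
```

View pics/s5.png

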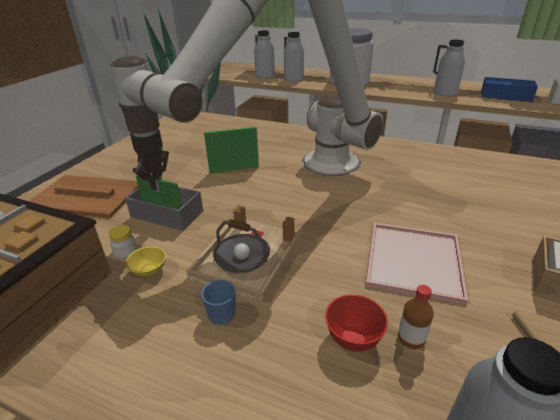

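The guard is low in the tub, with its edge about 5 mm off the floor. I'll lower it the rest of the way and release.

```bash
python3 -m crank '[{"travel":[0,0,-0.3],"turn":0},{"travel":[0,0,-0.5],"turn":0},{"travel":[0,0,-0.5],"turn":0}]'
python3 -m crank '[{"travel":[0,0,0],"turn":0},{"travel":[0,0,0],"turn":0},{"travel":[0,0,0],"turn":0},{"travel":[0,0,0],"turn":0},{"travel":[0,0,0],"turn":0},{"travel":[0,0,0],"turn":0}]' -1
python3 shot.py wrist w6
```

```text
time: 8.75
eef_pos: [0.523, -0.3658, 0.0918]
orientation: [-1.214, 1.207, 1.212]
contact_force: [-0.4, -0.5, 1.6]
opening: 0.0075
time: 9.35
eef_pos: [0.5226, -0.3655, 0.0913]
orientation: [-1.213, 1.207, 1.213]
contact_force: [-0.2, 0.1, -0.3]
opening: 0.0853
9.4 [ 0.5226 -0.3655  0.0913] [-1.2129  1.2069  1.2129] [-0.14 -0.75 -0.46] 0.08531805683423015
```

View pics/w6.png

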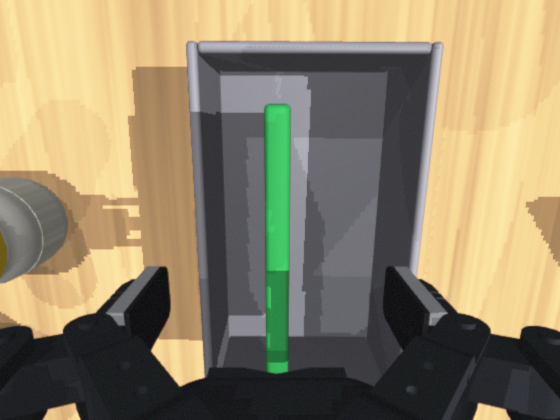

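The guard now stands free on its edge inside the tub, from (277,105) to (277,370). The walls are at columns 195 and 435.

```bash
python3 -m crank '[{"travel":[0,0,1],"turn":0},{"travel":[0,0,3],"turn":0},{"travel":[0,0,6],"turn":0},{"travel":[0,0,9],"turn":0},{"travel":[0,0,12],"turn":0},{"travel":[0,0,14],"turn":0},{"travel":[1,3,14],"turn":0},{"travel":[2,7,14],"turn":0},{"travel":[3,11,14],"turn":0},{"travel":[4,15,14],"turn":0}]' -1
python3 -m crank '[{"travel":[1,4,0],"turn":0},{"travel":[2,8,0],"turn":0},{"travel":[3.5,12,0],"turn":0},{"travel":[5,15,0],"turn":0},{"travel":[5.4,16.2,0],"turn":0},{"travel":[5.4,16.2,0],"turn":0},{"travel":[5.4,16.2,0],"turn":0},{"travel":[5.4,16.2,0],"turn":0}]'
python3 shot.py wrist w7; python3 shot.py top t7;python3 shot.py scene s7
```

```text
time: 10.4
eef_pos: [0.5628, -0.2142, 0.2324]
orientation: [-1.213, 1.206, 1.211]
contact_force: [1.3, 0.6, 0.2]
opening: 0.0854
time: 11.2
eef_pos: [0.6161, -0.0547, 0.2316]
orientation: [-1.212, 1.208, 1.212]
contact_force: [0.4, 0.5, 0.6]
opening: 0.0853
11.25 [ 0.6161 -0.0548  0.2316] [-1.2117  1.2077  1.2115] [-1.12 -0.35  0.32] 0.08552986889394991
11.3 [ 0.6162 -0.0547  0.2316] [-1.2118  1.2076  1.2115] [-0.5  -0.35 -0.49] 0.08555648671626433
11.35 [ 0.6163 -0.0546  0.2315] [-1.2118  1.2075  1.2116] [-0.21  0.56 -0.05] 0.0852773675733113
```

View pics/w7.png

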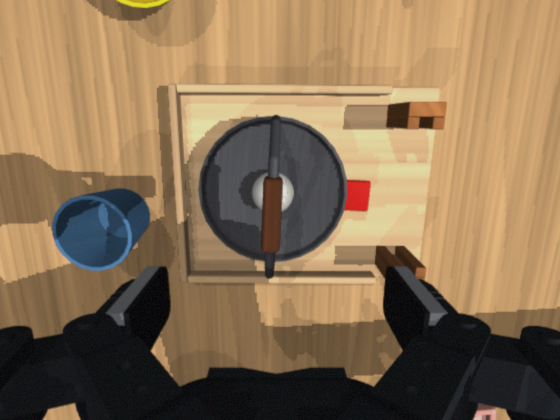

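View pics/s7.png

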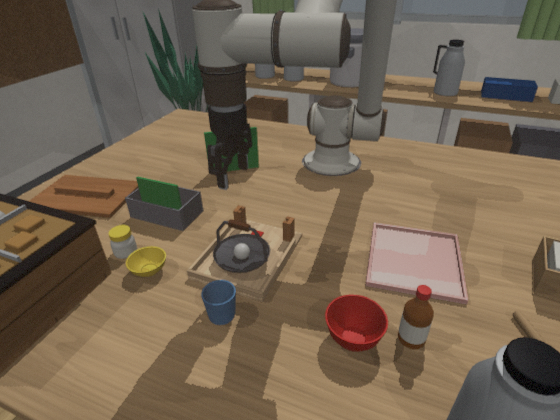

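The wrist view shows the grip bar from (273,178) to (271,250), above the ball at (273,192). The guard is still upright in the tub at (158,195) in the scene view.

Run:
```python
from h import *
s=np.load("last_wrist.npy",allow_pickle=True).item()
a=atz(s,273.5,178,.128);b=atz(s,271.5,250,.128);print(a,b,(a+b)/2)
for u in(199,347):print(atz(s,u,190,.042))
print("ball",atz(s,273,192,.041),"lip",atz(s,370,195,.037))
l=atz(s,276,118,.045);r=atz(s,269.5,275,.1);print(l,r)
c=s["color"].astype(int)
for r in(190,215,240):print(r,[tuple(c[r,k]) for k in range(256,292,3)])
```

```text
[ 0.61817085 -0.07998651  0.128     ] [ 0.61954427 -0.02668735  0.128     ] [ 0.61885756 -0.05333693  0.128     ]
[ 0.68926686 -0.05407334  0.042     ]
[ 0.54914976 -0.05459364  0.042     ]
ball [ 0.61921985 -0.05219845  0.041     ] lip [ 0.52567521 -0.04877488  0.037     ]
[ 0.61660892 -0.12021022  0.045     ] [0.62155296 0.00619905 0.1       ]
190 [(np.int64(141), np.int64(139), np.int64(134)), (np.int64(164), np.int64(163), np.int64(156)), (np.int64(165), np.int64(161), np.int64(154)), (np.int64(78), np.int64(47), np.int64(29)), (np.int64(95), np.int64(58), np.int64(38)), (np.int64(88), np.int64(52), np.int64(35)), (np.int64(89), np.int64(52), np.int64(33)), (np.int64(91), np.int64(53), np.int64(33)), (np.int64(86), np.int64(52), np.int64(35)), (np.int64(218), np.int64(216), np.int64(209)), (np.int64(212), np.int64(209), np.int64(201)), (np.int64(184), np.int64(182), np.int64(175))]
215 [(np.int64(81), np.int64(82), np.int64(85)), (np.int64(82), np.int64(83), np.int64(87)), (np.int64(61), np.int64(45), np.int64(40)), (np.int64(87), np.int64(49), np.int64(30)), (np.int64(94), np.in
[... 164 characters left out ...]
4(77), np.int64(50), np.int64(37)), (np.int64(71), np.int64(73), np.int64(74)), (np.int64(70), np.int64(71), np.int64(74)), (np.int64(68), np.int64(69), np.int64(72))]
240 [(np.int64(54), np.int64(56), np.int64(57)), (np.int64(56), np.int64(55), np.int64(59)), (np.int64(66), np.int64(39), np.int64(25)), (np.int64(96), np.int64(56), np.int64(35)), (np.int64(93), np.int64(56), np.int64(35)), (np.int64(88), np.int64(52), np.int64(34)), (np.int64(94), np.int64(57), np.int64(37)), (np.int64(85), np.int64(49), np.int64(32)), (np.int64(73), np.int64(69), np.int64(68)), (np.int64(77), np.int64(79), np.int64(83)), (np.int64(70), np.int64(72), np.int64(75)), (np.int64(72), np.int64(72), np.int64(77))]
```

```bash
python3 -m crank '[{"travel":[0.25,0.1,-1],"turn":-0.035},{"travel":[0.25,0.1,-3],"turn":-0.035},{"travel":[0.25,0.1,-5.5],"turn":-0.035},{"travel":[0.25,0.1,-8],"turn":-0.035},{"travel":[0.25,0.1,-10],"turn":-0.035},{"travel":[0.25,0.1,-11.5],"turn":-0.035},{"travel":[0.25,0.1,-12.5],"turn":-0.035},{"travel":[0.25,0.1,-13],"turn":-0.035},{"travel":[0.25,0.1,-13],"turn":-0.035},{"travel":[0.25,0.1,-13],"turn":-0.035}]' -1
python3 shot.py wrist w8;python3 shot.py scene s8
```

```text
time: 12.35
eef_pos: [0.6197, -0.0526, 0.1021]
orientation: [-1.188, 1.222, 1.186]
contact_force: [0.6, 0.2, -1.1]
opening: 0.0854
12.4 [ 0.6198 -0.0525  0.1023] [-1.1879  1.2217  1.1858] [ 0.49 -0.03 -0.65] 0.08539816014129831
12.45 [ 0.6197 -0.0525  0.1023] [-1.1879  1.2217  1.1858] [ 0.17  0.33 -0.42] 0.08530630143425218
```

View pics/w8.png

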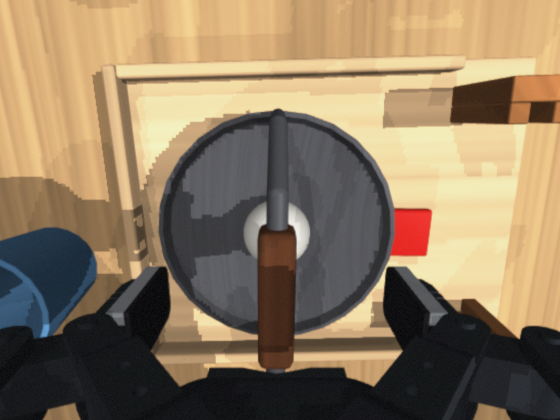

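View pics/s8.png

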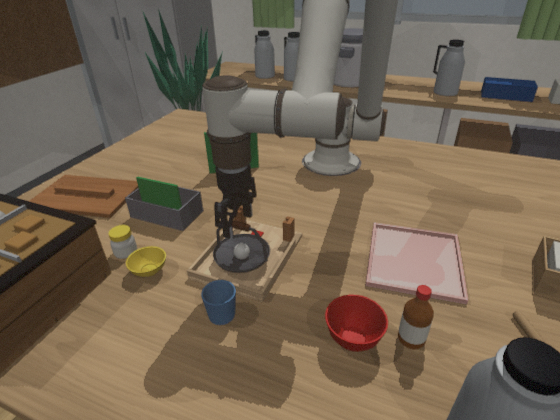

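The bar is centred between the pads, from (277,228) to (276,365), and parallel to them. The ball is in the middle at (277,232). I'll close in stages so the ball isn't jolted.

```bash
python3 -m crank '[{"travel":[0,0,0],"turn":0},{"travel":[0,0,0],"turn":0},{"travel":[0,0,0],"turn":0},{"travel":[0,0,0],"turn":0},{"travel":[0,0,0],"turn":0}]' 0.55 25
python3 -m crank '[{"travel":[0,0,0],"turn":0},{"travel":[0,0,0],"turn":0},{"travel":[0,0,0],"turn":0},{"travel":[0,0,0],"turn":0},{"travel":[0,0,0],"turn":0}]' 1 25
python3 -m crank '[{"travel":[0,0,0],"turn":0},{"travel":[0,0,0],"turn":0},{"travel":[0,0,0],"turn":0},{"travel":[0,0,0],"turn":0},{"travel":[0,0,0],"turn":0}]' 1 80
python3 -m crank '[{"travel":[0,0,0.1],"turn":0},{"travel":[0,0,0.2],"turn":0},{"travel":[0,0,0.4],"turn":0},{"travel":[0,0,0.6],"turn":0},{"travel":[0,0,0.9],"turn":0},{"travel":[0,0,1.2],"turn":0},{"travel":[0,0,1.4],"turn":0},{"travel":[0,0,1.5],"turn":0},{"travel":[0,0,1.5],"turn":0}]'
python3 shot.py wrist w9;python3 shot.py scene s9
```

```text
time: 12.95
eef_pos: [0.6191, -0.0525, 0.1013]
orientation: [-1.187, 1.223, 1.187]
contact_force: [0.4, 0.7, 0.4]
opening: 0.0192
time: 13.45
eef_pos: [0.6193, -0.0524, 0.1014]
orientation: [-1.187, 1.223, 1.187]
contact_force: [0.2, -0.3, -0.5]
opening: 0.0136
time: 13.95
eef_pos: [0.6194, -0.0525, 0.1015]
orientation: [-1.187, 1.223, 1.187]
contact_force: [1.4, 0.1, 0.7]
opening: 0.0128
time: 14.85
eef_pos: [0.6192, -0.0525, 0.1166]
orientation: [-1.187, 1.223, 1.187]
contact_force: [0.5, 0.0, -3.6]
opening: 0.0126
14.9 [ 0.6191 -0.0525  0.1164] [-1.187   1.2232  1.1871] [ 0.36 -0.82 -2.58] 0.012795969546786504
14.95 [ 0.619  -0.0525  0.1163] [-1.1869  1.2233  1.1872] [ 0.51  0.05 -2.88] 0.012654999899214835
```

View pics/w9.png

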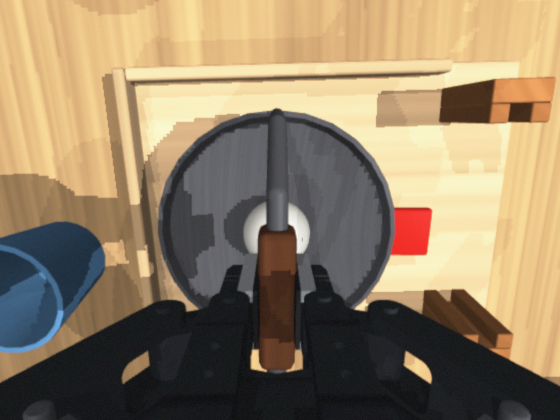

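View pics/s9.png

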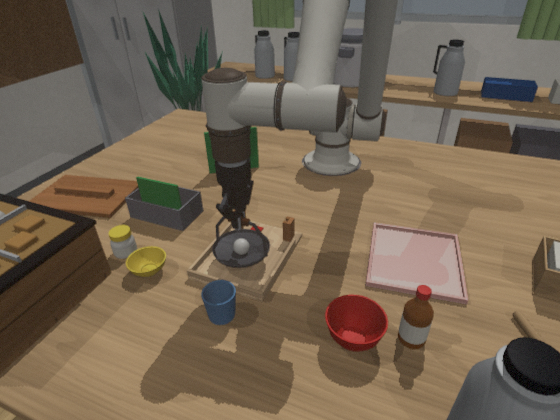

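The plate has lifted cleanly and level, and the ball is still centred.

```bash
python3 -m crank '[{"travel":[0,0,0.1],"turn":0},{"travel":[0,0,0.3],"turn":0},{"travel":[0,0,0.6],"turn":0},{"travel":[0,0,1],"turn":0},{"travel":[0,0,1.5],"turn":0},{"travel":[0,0,2],"turn":0},{"travel":[0,0,2.5],"turn":0},{"travel":[0,0,3],"turn":0},{"travel":[0,0,3.5],"turn":0},{"travel":[0,0,4],"turn":0}]'
python3 -m crank '[{"travel":[0,0,0.5],"turn":0},{"travel":[0,0,1],"turn":0},{"travel":[0,0,1.5],"turn":0},{"travel":[0,0,2],"turn":0},{"travel":[0,0,2.5],"turn":0},{"travel":[0,0,2.9],"turn":0},{"travel":[0,0,3.3],"turn":0},{"travel":[0,0,3.6],"turn":0},{"travel":[0,0,3.7],"turn":0},{"travel":[0,0,3.7],"turn":0}]'
python3 -m crank '[{"travel":[-0.04,0.1,0],"turn":-0.005},{"travel":[-0.12,0.3,0],"turn":-0.015},{"travel":[-0.25,0.6,0],"turn":-0.03},{"travel":[-0.4,1,0],"turn":-0.05},{"travel":[-0.65,1.5,0],"turn":-0.075},{"travel":[-0.9,2.1,0],"turn":-0.1},{"travel":[-1.15,2.7,0],"turn":-0.13},{"travel":[-1.4,3.3,0],"turn":-0.16},{"travel":[-1.7,4,0],"turn":-0.19},{"travel":[-2,4.7,0],"turn":-0.22}]'
python3 shot.py wrist w10
```

```text
time: 15.95
eef_pos: [0.6191, -0.0525, 0.1568]
orientation: [-1.187, 1.223, 1.187]
contact_force: [-0.5, -0.3, -3.8]
opening: 0.0129
time: 16.95
eef_pos: [0.6191, -0.0525, 0.1934]
orientation: [-1.187, 1.223, 1.187]
contact_force: [-0.3, -0.3, -4.0]
opening: 0.0125
time: 17.95
eef_pos: [0.5989, -0.0049, 0.1933]
orientation: [-1.022, 1.318, 1.022]
contact_force: [-0.9, -0.4, -4.4]
opening: 0.0123
18.0 [ 0.5984 -0.004   0.1933] [-1.0211  1.3177  1.0221] [ 0.33  0.46 -3.57] 0.012985957662055639
```

View pics/w10.png

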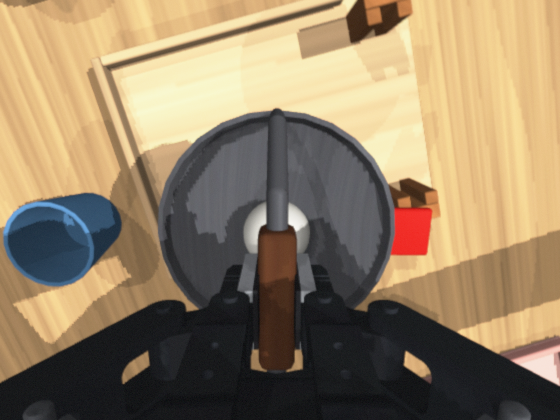

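The ball is still centred at (277,232), under the bar. I'll carry on smoothly.

```bash
python3 -m crank '[{"travel":[-0.1,0.2,0],"turn":-0.01},{"travel":[-0.25,0.6,0],"turn":-0.025},{"travel":[-0.5,1.2,0],"turn":-0.05},{"travel":[-0.85,2,0],"turn":-0.08},{"travel":[-1.2,2.9,0],"turn":-0.115},{"travel":[-1.6,3.8,0],"turn":-0.15},{"travel":[-2,4.7,0],"turn":-0.185},{"travel":[-2.4,5.6,0],"turn":-0.22},{"travel":[-2.8,6.5,0],"turn":-0.255},{"travel":[-3.2,7.4,0],"turn":-0.29}]'
python3 -m crank '[{"travel":[-0.4,0.9,0],"turn":-0.035},{"travel":[-0.8,1.8,0],"turn":-0.07},{"travel":[-1.2,2.7,0],"turn":-0.105},{"travel":[-1.6,3.6,0],"turn":-0.14},{"travel":[-2,4.5,0],"turn":-0.175},{"travel":[-2.4,5.4,0],"turn":-0.21},{"travel":[-2.8,6.3,0],"turn":-0.245},{"travel":[-3.2,7.2,0],"turn":-0.28},{"travel":[-3.6,8.1,0],"turn":-0.315},{"travel":[-4,9,0],"turn":-0.35}]'
python3 -m crank '[{"travel":[-0.4,0.9,0],"turn":-0.035},{"travel":[-0.8,1.8,0],"turn":-0.07},{"travel":[-1.2,2.7,0],"turn":-0.105},{"travel":[-1.6,3.6,0],"turn":-0.14},{"travel":[-2,4.5,0],"turn":-0.175},{"travel":[-2.4,5.4,0],"turn":-0.21},{"travel":[-2.8,6.3,0],"turn":-0.245},{"travel":[-3.2,7.2,0],"turn":-0.28},{"travel":[-3.6,8.1,0],"turn":-0.315},{"travel":[-4,9,0],"turn":-0.35}]'
python3 -m crank '[{"travel":[-0.4,0.9,0],"turn":-0.035},{"travel":[-0.8,1.8,0],"turn":-0.07},{"travel":[-1.2,2.7,0],"turn":-0.105},{"travel":[-1.5,3.5,0],"turn":-0.14},{"travel":[-1.8,4.2,0],"turn":-0.17},{"travel":[-2.1,4.8,0],"turn":-0.195},{"travel":[-2.3,5.3,0],"turn":-0.22},{"travel":[-2.45,5.7,0],"turn":-0.24},{"travel":[-2.55,6,0],"turn":-0.255},{"travel":[-2.6,6.2,0],"turn":-0.265}]'
python3 shot.py wrist w11;python3 shot.py scene s11;python3 shot.py top t11
```

```text
time: 19.0
eef_pos: [0.567, 0.0688, 0.1933]
orientation: [-0.801, 1.418, 0.801]
contact_force: [0.1, -1.2, -4.0]
opening: 0.0126
time: 20.0
eef_pos: [0.527, 0.1588, 0.1934]
orientation: [-0.531, 1.505, 0.531]
contact_force: [0.7, 0.8, -2.4]
opening: 0.0127
time: 21.0
eef_pos: [0.487, 0.2488, 0.1934]
orientation: [-0.258, 1.555, 0.258]
contact_force: [-0.6, -0.2, -3.7]
opening: 0.0125
time: 22.0
eef_pos: [0.4611, 0.3107, 0.1933]
orientation: [-0.051, 1.57, 0.051]
contact_force: [-0.0, -0.2, -3.5]
opening: 0.0125
22.05 [0.4611 0.3109 0.1933] [-0.0509  1.57    0.0512] [ 0.36  0.12 -4.11] 0.012462136069445025
22.1 [0.4611 0.3107 0.1933] [-0.0516  1.5701  0.0517] [ 0.37 -0.04 -2.66] 0.012673237770897522
22.15 [0.4611 0.3105 0.1933] [-0.0518  1.5702  0.0517] [ 0.47  0.03 -2.59] 0.012428341862271822
```

View pics/w11.png

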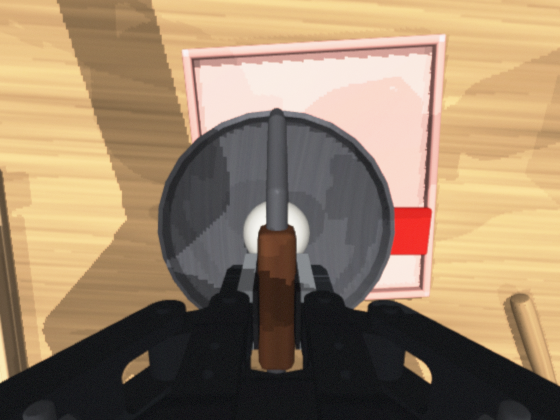

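View pics/s11.png

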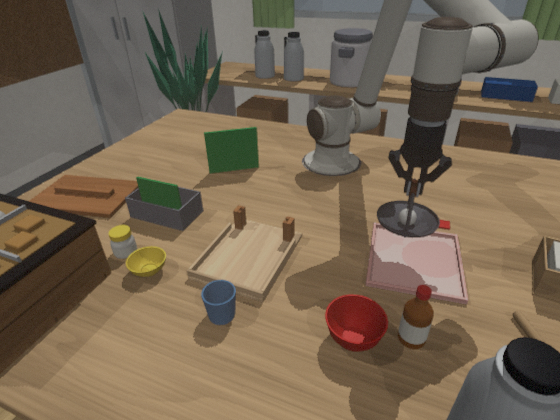

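View pics/t11.png

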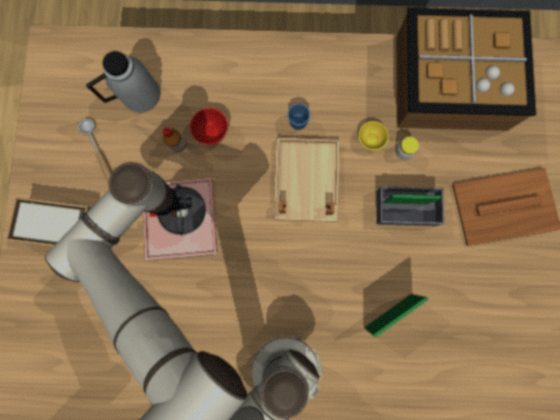

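The plate is nearly in place with the ball centred and the lip pointing to +y, at (445,224) in the scene view. The guard is in the tub at (415,198) in the top view. A little over 3 cm and about 5° remain.

```bash
python3 -m crank '[{"travel":[-0.05,0.1,0],"turn":-0.005},{"travel":[-0.1,0.3,0],"turn":-0.012},{"travel":[-0.2,0.6,0],"turn":-0.02},{"travel":[-0.35,1.1,0],"turn":-0.03},{"travel":[-0.5,1.6,0],"turn":-0.045},{"travel":[-0.7,2.2,0],"turn":-0.06},{"travel":[-0.85,2.7,0],"turn":-0.072},{"travel":[-1,3.1,0],"turn":-0.082},{"travel":[-1.05,3.35,0],"turn":-0.088},{"travel":[-1.1,3.45,0],"turn":-0.09}]'
python3 -m crank '[{"travel":[0,0,0],"turn":0},{"travel":[0,0,0],"turn":0},{"travel":[0,0,0],"turn":0},{"travel":[0,0,0],"turn":0},{"travel":[0,0,0],"turn":0},{"travel":[0,0,0],"turn":0},{"travel":[0,0,0],"turn":0},{"travel":[0,0,0],"turn":0}]'
python3 shot.py wrist w12;python3 shot.py scene s12; python3 shot.py top t12
python3 - <<'E'
from h import *
m={n:np.load(f"last_{n}.npy",allow_pickle=True).item() for n in("wrist","scene","top")}
for n in m:
    cv2.imwrite(f"pics/{n}_z.png",cv2.resize({"wrist":m[n]["color"],"scene":m[n]["color"][160:310,340:500],"top":m[n]["color"][160:270,125:235]}[n][:,:,::-1],None,fx={"wrist":1,"scene":4,"top":5}[n],fy={"wrist":1,"scene":4,"top":5}[n],interpolation=cv2.INTER_CUBIC))
E
```

```text
time: 23.15
eef_pos: [0.45, 0.3454, 0.1933]
orientation: [0.019, 1.571, -0.019]
contact_force: [-1.1, 0.6, -2.9]
opening: 0.0128
time: 23.95
eef_pos: [0.4501, 0.345, 0.1933]
orientation: [0.019, 1.571, -0.019]
contact_force: [0.6, -0.0, -3.3]
opening: 0.0124
24.0 [0.4501 0.345  0.1933] [ 0.019   1.5707 -0.019 ] [-0.15  0.9  -4.21] 0.012328014491662214
24.05 [0.4501 0.345  0.1933] [ 0.019   1.5707 -0.019 ] [ 0.78  0.41 -3.62] 0.01252138833152048
24.1 [0.4501 0.345  0.1933] [ 0.019   1.5707 -0.0189] [-0.81  0.24 -2.56] 0.012621603524772025
```

View pics/w12.png

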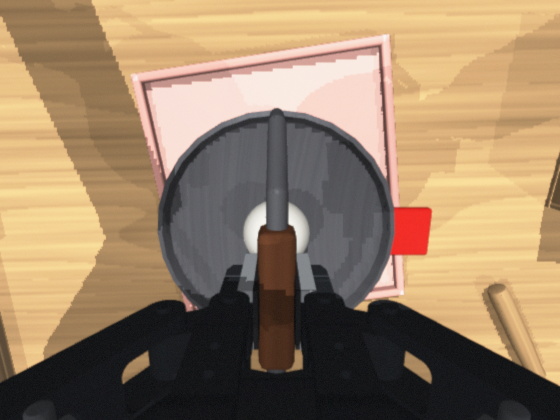

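View pics/scene_z.png

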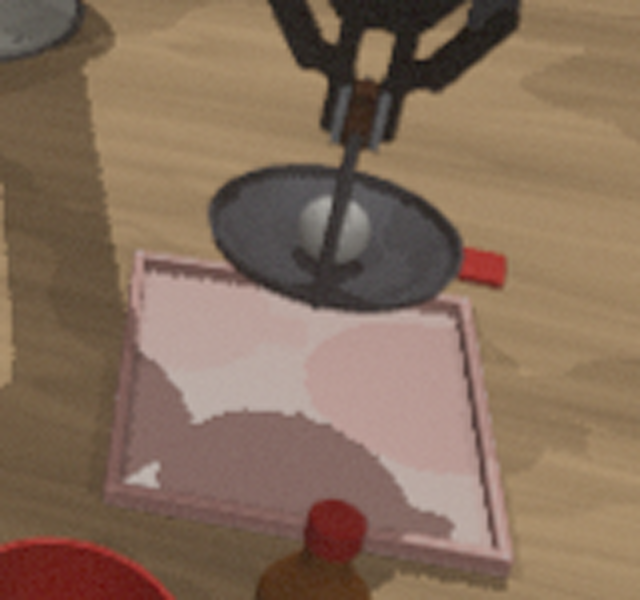

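View pics/t12.png

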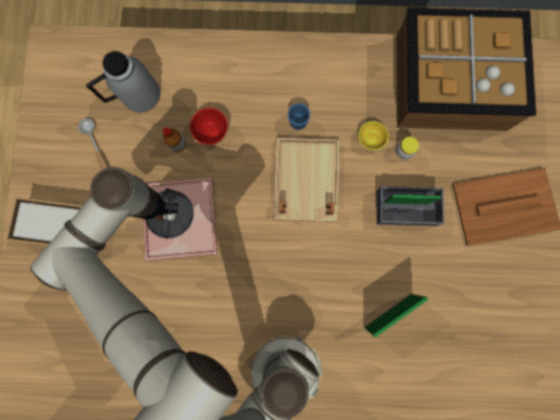

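Run:
```python
from h import *
s=np.load("last_wrist.npy",allow_pickle=True).item()
a,b,c=[atz(s,*p,.015)[:2] for p in((135,77),(387,36),(403,294))]
print(a,b,c,"tray centre",(a+c)/2, np.linalg.norm(a-b),np.linalg.norm(b-c))
print("lip",atz(s,431,231,.128)[:2],"rim",atz(s,159,230,.133)[:2],atz(s,394,230,.133)[:2],"ball",atz(s,277,232,.133)[:2])
t=np.load("last_top.npy",allow_pickle=True).item()
print("top plate centre",atz(t,168.5,214.5,.13)[:2])
```

```text
[0.34886219 0.22767792] [0.32226862 0.43856099] [0.556523   0.46752388] tray centre [0.45269259 0.3476009 ] 0.21255325470452827 0.2360380547195598
lip [0.45399145 0.43890137] rim [0.44781123 0.2747346 ] [0.4511731  0.41458433] ball [0.45074884 0.34492107]
top plate centre [0.4459324  0.34424172]
```

```bash
python3 -c "
from workcell import env,monitor
m=monitor.sense();print(m['time'],abs(m['joint_velocities']).max());print(env.sign_off())"
```

```text
24.1 0.0013869595930725614
the job is handed in; nothing more can be done
None
```

I lifted the smaller green guard straight out of the grooves, lowered it on edge into the tub and let go. I then picked up the black plate by its grip bar, carried it level over the pink tray and turned it a quarter turn, so the red lip points to +y, away from the carrier. I handed the job in at 24.1 s with the plate held still in the air.

**Last checks:**
- **Plate position:** the plate's middle is within about 3 mm of the tray's middle by the wrist camera. The top view puts it up to about 8 mm off.
- **Plate height:** its underside is about 95 mm above the tray floor.
- **Level and ball:** the tool is level and at rest, and the ball is in the middle of the plate.
- **Guard:** in the last top view it was inside the tub. It was standing on its edge when released rather than leaning on a wall, so it may still tip against one.
- **Bystanders:** the bowls, cup, bottle and jar look unmoved in the pictures.
- **Forces:** the readings printed during the job stayed below about 5 N.

No check failed. The one disagreement was between the top and wrist views on the plate's position.

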